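# Clip the S-hook on the drying rail and hang the trimmings pail

## Robot

A 7-joint arm with a two-finger parallel gripper is mounted at the origin on a cart in front of the work surface, level with it; the furniture and walls round the work are solid. World frame = base frame: x ahead of the robot, y to its left, z up, the work surface at z = 0. Lengths are in m, angles in degrees, forces in N, time in s.
With the tool pointing down it reaches from about 0.425 to 0.875 m from the base axis. Payload 4.7 kg.
Tool frame: the origin (TCP) lies between the finger pads; the fingertips stand 8 mm ahead of it and the grasp point (between the pads) lies 11 mm behind it (env.tip_extent is the distance from the TCP to the fingertips, in m); z points along the fingers, y is the line along which they close (so a half turn about z gives the same grasp; the last joint's range is limited). The gripper opens to 87 mm and grips with 3 to 60 N. Pads are 19 mm wide; open, the fingers measure 117 mm over their backs; the gripper's body (75 mm by 190 mm) begins 51 mm behind the grasp point.
Start: joints at [-71.098, 18.392, -4.016, 83.108, 1.295, 78.541, -3.26], TCP at [0.202, 0.618, 0.231] pointing down, gripper open.
Joint ranges: [-163.93, 163.93], [-17.29, 119.83], [-79.2, 71.16], [3.27, 140.29], [-89.18, 269.18], [5.43, 117.66], [-154.24, 154.24]. Speed limits (degrees/s): [147.25, 147.25, 180, 180, 180, 180, 180].

## Interface

Orientations are given as [roll, pitch, yaw] about the fixed x, y, z axes, in that order (R = Rz(yaw) Ry(pitch) Rx(roll)).
In Python, from cell import sensors, vision, workorder, env gives the robot as it stands.
- The arm moves only by the tool drive_tool, never from a script. Its argument "moves" is a list of rows, each an object of numbers: "x", "y", "z": the shift along the tool's x, y, z in mm; "rx", "ry", "rz": the turn, a rotation vector about the tool's x, y, z in rad; "fingers": the closure, from -1 (fully open) to 1 (shut). In form: [{"x": .., "y": .., "z": .., "rx": .., "ry": .., "rz": .., "fingers": ..}, ...]. A call has 1 to 20 rows; each row is the pose to reach, as a shift and turn from the pose commanded when the call began, along the tool's axes at that moment; what a row does not reach only later rows make up. A row lasts 1/8 s, in which the tool goes at most 62.5 mm and 10.7 degrees, less where a joint would pass 70% of its speed; a pose out of reach is approached as far as the arm can. A call with a gripper value outside its range is refused whole. The fingers move at their own pace and stop on an object; "force" is the grip in N (left out, the last holds). Time passes only in rows, so rows that repeat a pose let the fingers close. It gives the time, the measured TCP pose, the force, the opening and the grip force at its end, in the units of the state.
- sensors.get_obs(): the state, without advancing time (a new reading comes with each control period).
- vision.read_camera(name): name is "scene" or "top" or "wrist"; returns a dict with "image" (480x640x3 uint8, red, green, blue), "fx", "fy", "cx", "cy" (pixels), "R" (3x3) and "t" (3): a world point X has camera coordinates R X + t. Camera axes: x right, y down, z forward; pixel columns grow to the right and rows downward; lengths in m; the calibration is good to about 2 mm. A picture is of the moment at which its call begins. There is no depth.
- workorder.sign_off(): hands the job in; it is judged then, once.
The state is a dict: "time_s": time; "qpos": joint angles; "joint_velocities": joint speeds; "effort": joint torques, N m; "tool_pos": TCP position; "tool_rot": TCP orientation; "force": force on the tool from outside, world axes, zero at the start; "wrist_torque": the same for the moment, N m; "grip_width": finger opening in m; "grasp_force": force on a finger pad.
Only numpy, scipy, OpenCV 4.12 (cv2) and the standard library are available. Lean on these libraries where they do the work, as an engineer would, in place of code of your own. Each camera call takes 0.05 s, during which the arm holds its last target. There are 200 camera calls.

## Task

Take the S-hook that has the spring keeper and black thumb pad out of the slotted block, hook it over the flat bar of the rail stand and press it gently down until the keeper snaps shut under the bar and the hook sits home, then let go of it; friction clamps hold the bar, so never press on it with more than 20 N. Only then hang the pail by its bail in the lower curl of that hook and let go, so that it hangs still and level. Leave the plain hook standing in its slot.

Things in the scene. Friction and masses are not known exactly. Their poses are not given: they have to be found in the camera images.
- s_hook: Task S-hook, 8 mm round steel, 157 mm tall, upright in either slot of the block. Origin: middle of the underside of its upper bend, which rests on the bar; z up, y across its plane. Throat x -7 to +7 mm between the straight front shank (centre x -11, z 0 to -80) and the back leg (x +11, ends z -37). Below, the shank slants to x 15, z -110, then the lower curl, underside z -131. 0.13 kg
- hook_pad (a point): centre of the S-hook's black thumb pad on top of its upper bend, 26 (x) by 13 (y) by 19 mm high, at s_hook z = +16.5 mm (pad from z = +7 to +26): grip it across y
- hook_mouth (a point): s_hook x 0, z -59 mm: middle of the gap by which the bar comes in from the hook's +x side, under the back leg's end (z -37) and over the slanting shank (z -81 at x -5, lower further back): 44 mm high for the 14 mm bar. Then the hook goes down, so that the bar passes the keeper and enters the throat
- keeper_tip (a point): free end of the S-hook's spring keeper, a 17 mm wire gate hinged at the back leg's end (s_hook x +11, z -33 mm). Shut it lies at s_hook x -5, z -33. The bar coming from below swings it up and back; this takes a push of about 4 to 11 N. It springs shut under the bar only in the last 3 to 4 mm before the upper bend rests on the bar
- hook_curl (a point): where the bail's wire rests in the lower curl: s_hook x 0, z -120.5 mm, half a wire above the curl's flat bottom, which is 14 mm long. The curl opens up and to -x
- hook_tip (a point): rounded top of the front tip of the S-hook's lower curl, s_hook x -23, z -97 mm. The bail's wire must pass over it from -x and under the slanting shank (whose front face is at x -15 above z -80 and then slants back), then down into the curl
- plain_hook: shorter plain S-hook of 8 mm steel without keeper or pad, 94 mm tall, in the other slot of the block; it stays there. Axes and lower curl as s_hook; its origin lies 37 mm above its top
- hook_block: dark hardwood block 80 (x) by 130 (y) by 50 mm high, fixed; origin in the middle of its underside. Two slots 48 by 10.5 mm, 42 mm deep, long side along x, at y +32 and -32 mm; a hook standing in one has its origin 139 mm above the table
- rail_stand: fixed stand: base 92 (x) by 250 (y) by 14 mm, two round posts of 14 mm at y -100 and +100 mm, 295 mm high, and between them a level flat steel bar along y at x 0, 10 mm thick (x), 14 mm high, free from y -87 to +87 mm. Origin: middle of the underside; x away from the robot
- rail_mid (a point): point of the rail stand midway between the posts, 260 mm above the table, axes as rail_stand. The bar's top edge is clamped up to 10 mm above or below this point, another height each time, and this is NOT reported: it has to be felt. Friction clamps hold the bar: it must not be pressed with more than 20 N
- pail: small light metal pail, 80 mm across the rim, 44 mm high, wall 3 mm, 0.11 to 0.23 kg. Origin: middle of its underside, z up. Its wooden side handle points to the pail's -x. Over its mouth stands a stiff fixed bail, an arch of 5 mm wire in the plane x -8 mm, 83 mm wide; hung by the top of the bail it hangs level
- pail_grip (a point): middle of the pail's straight wooden handle, pail x -85, z 36 mm; the handle is 13 mm wide (y), 15 mm high, 62 mm long (x): grip it across y
- pail_bail (a point): centre of the wire at the top of the pail's bail: pail x -8, y 0, z 96 mm
There are look-alikes about, which are no part of the job. Leave any orange or purple look-alike of the s_hook alone.

How it is judged:
By the outcome, as a careful person would: the job done as asked, in the order asked, and still so for the second after the job is handed in, with the robot touching nothing.
It also fails if it takes over 72 s, if anything falls off the work surface, if the arm or the gripper's body presses on something with over 40 N, if the wrist force passes 120 N, or if a joint passes its speed limit or range.

## Working session

There is one attempt and no reset: what is moved stays moved. The work goes in short steps, Python scripts to look and compute and a tool call to move; the robot and the scene stay as the last step left them, time stands still between calls to the robot, and variables do not carry over. Pictures are saved under pics/ and viewed, at most 10 in all, crops included, and the job is handed in when it is done.

Besides the shell and the picture viewer there is one more tool, called after "Request:" as name([rows], argument=value, ...), one row to a line, values as JSON. drive_tool: Moves the arm, as the interface text tells. Its arguments: {"type":"object","properties":{"moves":{"type":"array"},"force":{"type":"number"}},"required":["moves"]}

```bash
mkdir -p pics
cat > h.py <<'E'
from cell import sensors, vision, workorder, env
import numpy as np, cv2, pickle
def snap(n,f):
    c=vision.read_camera(n); cv2.imwrite(f'pics/{f}.png',c['image'][:,:,::-1]); pickle.dump(c,open(f'pics/{f}.pkl','wb')); return c
def ld(f): return pickle.load(open(f'pics/{f}.pkl','rb'))
def proj(c,X):
    p=np.array(X)@np.array(c['R']).T+c['t']; return np.c_[c['fx']*p[...,0]/p[...,2]+c['cx'],c['fy']*p[...,1]/p[...,2]+c['cy']]
def ray(c,u,v):
    R=np.array(c['R']);d=R.T@np.array([(u-c['cx'])/c['fx'],(v-c['cy'])/c['fy'],1]);return -R.T@np.array(c['t']),d
def atz(c,u,v,z):
    o,d=ray(c,u,v);return o+d*(z-o[2])/d[2]
E
python3 - <<'E'
from h import *
for n in('scene','top'):
    c=snap(n,n+'0'); R=np.array(c['R']);print(n,c['fx'],np.round(-R.T@c['t'],3),np.round(R,3).tolist())
o=sensors.get_obs();print(o)
E
```

```text
scene 596.0923375612222 [ 0.184 -0.341  0.972] [[0.854, -0.521, -0.004], [-0.416, -0.677, -0.608], [0.314, 0.52, -0.794]]
top 595.33622117925 [0.259 0.197 1.333] [[-0.003, -1.0, 0.024], [-0.983, -0.001, -0.186], [0.186, -0.025, -0.982]]
{'time_s': 0.1, 'qpos': array([-71.09827606,  18.43431775,  -4.01660616,  83.16808793,
         1.2954138 ,  78.54097459,  -3.26144744]), 'joint_velocities': array([ 0.10384872, -0.15700575,  0.01600869, -0.16146156, -0.01888418,
        0.09428803, -0.01684374]), 'effort': array([ 3.84575605e-05, -4.92572486e+01, -4.05776035e-01, -3.13398957e+01,
       -6.41905074e-02,  3.94690165e-02,  7.12013002e-05]), 'tool_pos': array([0.20176091, 0.61738461, 0.22957509]), 'tool_rot': array([-1.79901880e+02,  5.55181919e-03,  1.61907534e+02]), 'force': array([ 0.04514847, -0.33558173,  0.87403923]), 'wrist_torque': array([-0.00720938,  0.03511313,  0.00026249]), 'grasp_force': 0.0, 'grip_width': 0.08676810564880337}
```

View pics/scene0.png

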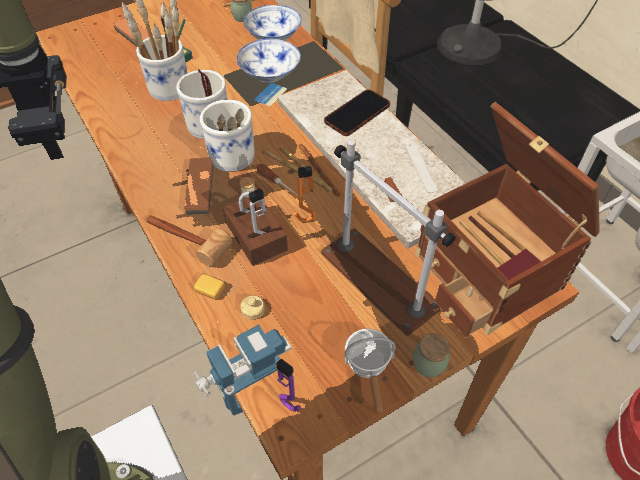

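View pics/top0.png

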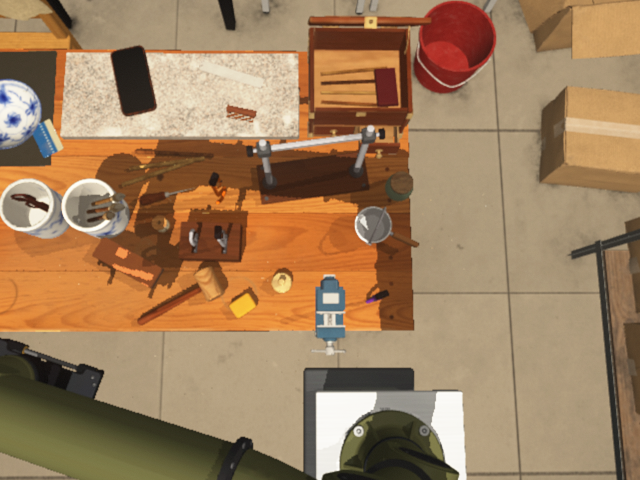

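Run:
```python
from h import *
a=ld('scene0')['image'][:,:,::-1];b=ld('top0')['image'][:,:,::-1]
s=cv2.resize(a[160:290,200:330],None,fx=4.6,fy=4.6,interpolation=cv2.INTER_CUBIC)[:598]
cv2.imwrite('pics/c1.png',s)
cv2.imwrite('pics/c2.png',cv2.resize(b[115:275,175:435],None,fx=3,fy=3,interpolation=cv2.INTER_CUBIC))
cv2.imwrite('pics/c3.png',np.vstack([cv2.resize(a[130:340,310:460],None,fx=2.8,fy=2.8,interpolation=cv2.INTER_CUBIC)]))
```

```text
(no output)
```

View pics/c1.png

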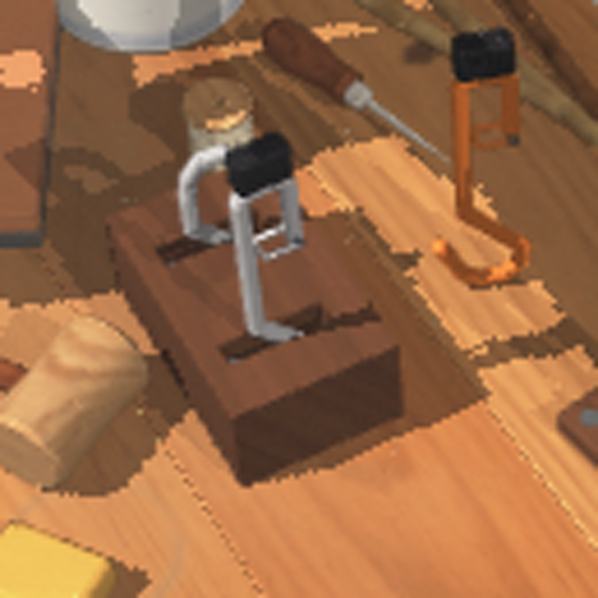

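View pics/c2.png

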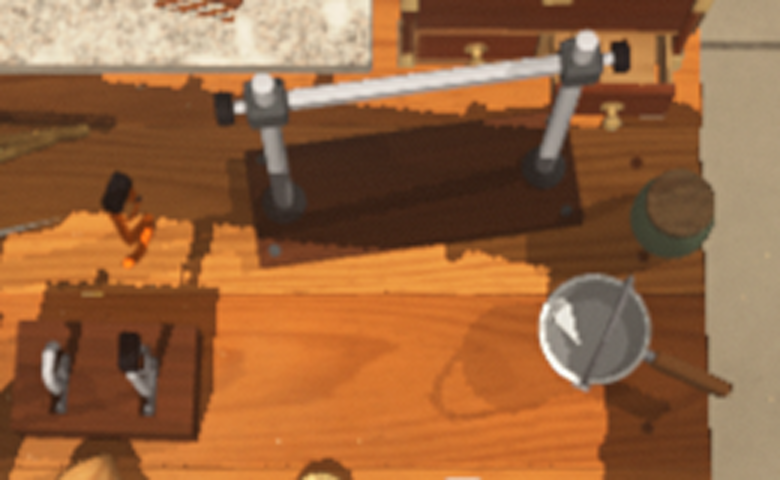

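View pics/c3.png

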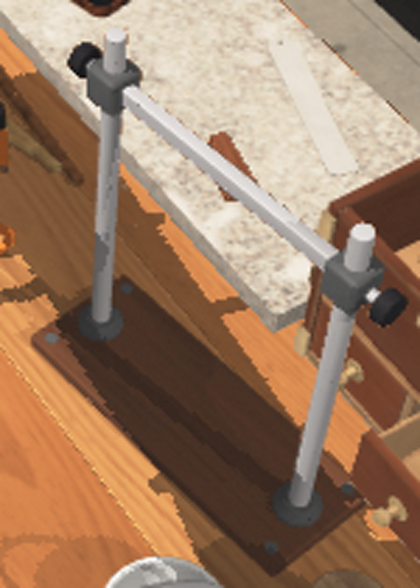

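```bash
cat > fit.py <<'E'
from h import *
from scipy.optimize import least_squares
def fit(obs,x0):
    # obs: list (cam, local xyz m, u,v)
    def f(p):
        c,s=np.cos(p[2]),np.sin(p[2]);r=[]
        for cam,L,u,v in obs:
            X=[p[0]+c*L[0]-s*L[1],p[1]+s*L[0]+c*L[1],L[2]]
            r+=list(proj(cam,[X])[0]-[u,v])
        return r
    s=least_squares(f,x0,loss='soft_l1');return s.x,np.round(np.reshape(s.fun if 0 else f(s.x),(-1,2)),1)
E
python3 - <<'E'
from fit import *
S,T=ld('scene0'),ld('top0')
c1=lambda u,v:(200+u/4.6,160+v/4.6); c2=lambda u,v:(175+u/3,115+v/3); c3=lambda u,v:(310+u/2.8,130+v/2.8)
rail=[(S,(0,.1,.295),*c3(115,33)),(S,(0,-.1,.295),*c3(362,230)),(T,(0,.1,.295),*c2(263,80)),(T,(0,-.1,.295),*c2(587,38)),
(S,(-.046,.125,.014),*c3(35,335)),(S,(-.046,-.125,.014),*c3(275,570)),(S,(.046,-.125,.014),*c3(362,500)),(T,(-.046,.125,.014),*c2(263,265)),(T,(-.046,-.125,.014),*c2(582,222)),(T,(.046,.125,.014),*c2(246,153))]
p,r=fit(rail,[.65,.2,.1]);print('rail',p[:2],np.degrees(p[2]),r.tolist())
blk=[(S,(-.04,.065,.05),*c1(105,222)),(S,(-.04,-.065,.05),*c1(232,418)),(S,(.04,-.065,.05),*c1(400,348)),(S,(-.04,-.065,0),*c1(247,486)),(S,(.04,-.065,0),*c1(405,414)),
(T,(.04,.065,.05),*c2(20,322)),(T,(.04,-.065,.05),*c2(199,325)),(T,(-.04,-.065,.05),*c2(194,439)),(T,(-.04,.065,.05),*c2(13,433))]
p,r=fit(blk,[.5,.5,0]);print('blk',p[:2],np.degrees(p[2]),r.tolist())
c,s=np.cos(p[2]),np.sin(p[2]);print('slot-32',p[:2]+[s*.032,-c*.032],'slot+32',p[:2]-[s*.032,-c*.032])
def tri(a,b):
    A=[];B=[]
    for cam,u,v in (a,b):
        o,d=ray(cam,u,v);d/=np.linalg.norm(d);P=np.eye(3)-np.outer(d,d);A.append(P);B.append(P@o)
    return np.linalg.lstsq(np.vstack(A),np.hstack(B),rcond=None)[0]
print('pad',tri((S,*c1(260,163)),(T,*c2(131,351))))
print('handle end',tri((S,378,407),(T,*c2(727,389))), 'hs',atz(T,*c2(652,357),.036),'he',atz(T,*c2(727,389),.036),'rim',atz(T,*c2(595,330),.044))
p=np.array([.7,.2])
E
```

```text
rail [0.62733908 0.16249942] 7.965241343947344 [[0.0, 0.4], [0.1, 0.8], [-0.0, 0.3], [0.1, 0.4], [-2.4, 0.1], [-0.8, 0.5], [3.2, -2.0], [-1.2, -0.3], [1.0, -0.5], [-0.6, -1.7]]
blk [0.4730705  0.38739781] -0.677607466575424 [[-1.0, 0.2], [-0.0, 1.0], [-0.4, -0.4], [-1.0, 1.2], [-0.4, 0.5], [-0.3, -0.6], [-0.3, -0.9], [0.2, -2.6], [0.2, -1.3]]
slot-32 [0.47269206 0.35540005] slot+32 [0.47344894 0.41939557]
pad [0.47232963 0.35535903 0.15789097]
handle end [ 0.46318659 -0.06450238  0.04978309] hs [ 0.48945405 -0.01243063  0.036     ] he [ 0.46550396 -0.0673465   0.036     ] rim [0.50820979 0.0304646  0.044     ]
```

```bash
cat >> h.py <<'E'
from scipy.spatial.transform import Rotation as Ro
def to(x,y,z,yaw):
    o=sensors.get_obs();R=Ro.from_euler('xyz',o['tool_rot'],degrees=True);G=Ro.from_euler('xyz',[180,0,yaw],degrees=True)
    d=R.inv().apply(np.array([x,y,z])-o['tool_pos'])*1000
    print('mm',np.round(d,1),'rotvec',np.round((R.inv()*G).as_rotvec(),3),'q',np.round(o['qpos'],0))
E
python3 - <<'E'
from h import *
to(.4725,.3554,.25,179.3); to(.4725,.3554,.154,179.3)
E
```

```text
mm [-338.7 -165.   -20.1] rotvec [-0.002 -0.    -0.304] q [-71.  18.  -4.  83.   1.  79.  -3.]
mm [-338.7 -164.8   75.9] rotvec [-0.002 -0.    -0.304] q [-71.  18.  -4.  83.   1.  79.  -3.]
```

Request:
drive_tool([
  {"x": -50,"y": -24,"z": -20,"rz": -0.05},
  {"x": -100,"y": -48,"z": -20,"rz": -0.1},
  {"x": -150,"y": -72,"z": -20,"rz": -0.15},
  {"x": -200,"y": -97,"z": -20,"rz": -0.2},
  {"x": -250,"y": -121,"z": -20,"rz": -0.25},
  {"x": -300,"y": -146,"z": -20,"rz": -0.304},
  {"x": -325,"y": -158,"z": -20,"rz": -0.304},
  {"x": -338.7,"y": -165,"z": -20,"rz": -0.304},
  {"x": -338.7,"y": -165,"z": -20,"rz": -0.304},
  {"x": -338.7,"y": -165,"z": -20,"rz": -0.304},
])

```text
invalid input at $.moves[0]: expected keys x, y, z, rx, ry, rz, fingers
```

Run:
```python
from h import *
c=snap('wrist','w1');R=np.array(c['R']);print(np.round(-R.T@c['t'],3),sensors.get_obs()['tool_pos'])
cv2.imwrite('pics/w1.png',c['image'][:,:,::-1])
to(.4725,.3554,.154,179.3)
```

```text
[0.133 0.641 0.384] [0.20183926 0.61745414 0.22970789]
mm [-338.7 -164.9   76. ] rotvec [-0.001 -0.    -0.304] q [-71.  18.  -4.  83.   1.  79.  -3.]
```

View pics/w1.png

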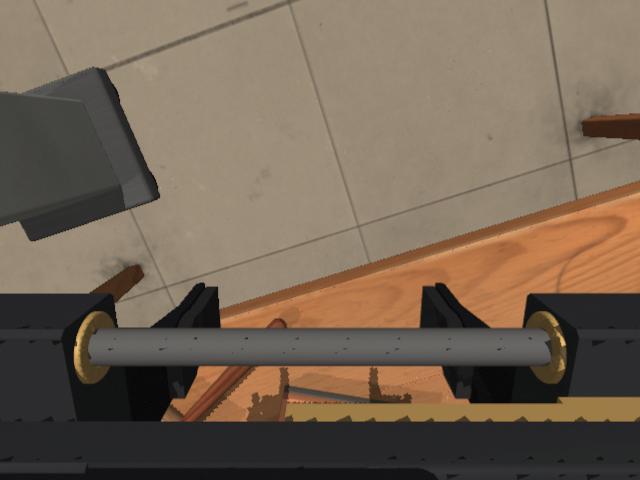

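Request:
drive_tool([
  {"x": -50,"y": -24,"z": -20,"rx": 0,"ry": 0,"rz": -0.05,"fingers": -1},
  {"x": -100,"y": -48,"z": -20,"rx": 0,"ry": 0,"rz": -0.1,"fingers": -1},
  {"x": -150,"y": -72,"z": -20,"rx": 0,"ry": 0,"rz": -0.15,"fingers": -1},
  {"x": -200,"y": -97,"z": -20,"rx": 0,"ry": 0,"rz": -0.2,"fingers": -1},
  {"x": -250,"y": -121,"z": -20,"rx": 0,"ry": 0,"rz": -0.25,"fingers": -1},
  {"x": -300,"y": -146,"z": -20,"rx": 0,"ry": 0,"rz": -0.304,"fingers": -1},
  {"x": -325,"y": -158,"z": -20,"rx": 0,"ry": 0,"rz": -0.304,"fingers": -1},
  {"x": -339,"y": -165,"z": -20,"rx": 0,"ry": 0,"rz": -0.304,"fingers": -1},
  {"x": -339,"y": -165,"z": -20,"rx": 0,"ry": 0,"rz": -0.304,"fingers": -1},
  {"x": -339,"y": -165,"z": -20,"rx": 0,"ry": 0,"rz": -0.304,"fingers": -1},
])

```text
time_s: 1.4
tool_pos: [0.4714, 0.3575, 0.2504]
tool_rot: [180.0, -0.1, 179.5]
force: [0.3, 1.1, -0.3]
grip_width: 0.0869
grasp_force: 0.0
```

Run:
```python
from h import *
c=snap('wrist','w2')
# where a predicted hook pad top corners fall
P=[[.4725+a*.013,.3554+b*.0065,.165] for a,b in((1,1),(1,-1),(-1,-1),(-1,1))]
print(np.round(proj(c,P)).tolist())
to(.4725,.3554,.154,179.3)
```

```text
[[327.0, 273.0], [307.0, 273.0], [306.0, 232.0], [327.0, 232.0]]
mm [-1.2 -2.2 96.5] rotvec [ 0.001 -0.001  0.004] q [-46.  11.   7.  90.  -1.  79.  51.]
```

View pics/w2.png

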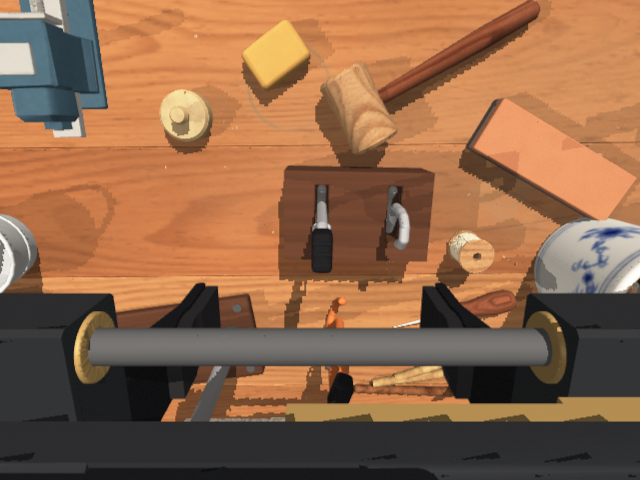

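Request:
drive_tool([
  {"x": 0,"y": -0.5,"z": 40,"rx": 0,"ry": 0,"rz": 0.004,"fingers": -1},
  {"x": 0,"y": -0.5,"z": 70,"rx": 0,"ry": 0,"rz": 0.004,"fingers": -0.6},
  {"x": 0,"y": -0.5,"z": 88,"rx": 0,"ry": 0,"rz": 0.004,"fingers": 0},
  {"x": 0,"y": -0.5,"z": 96,"rx": 0,"ry": 0,"rz": 0.004,"fingers": 0},
  {"x": 0,"y": -0.5,"z": 96,"rx": 0,"ry": 0,"rz": 0.004,"fingers": 0.3},
  {"x": 0,"y": -0.5,"z": 96,"rx": 0,"ry": 0,"rz": 0.004,"fingers": 1},
  {"x": 0,"y": -0.5,"z": 96,"rx": 0,"ry": 0,"rz": 0.004,"fingers": 1},
  {"x": 0,"y": -0.5,"z": 96,"rx": 0,"ry": 0,"rz": 0.004,"fingers": 1},
  {"x": 0,"y": -0.5,"z": 96,"rx": 0,"ry": 0,"rz": 0.004,"fingers": 1},
  {"x": 0,"y": -0.5,"z": 96,"rx": 0,"ry": 0,"rz": 0.004,"fingers": 1},
], force=40)

```text
time_s: 2.7
tool_pos: [0.4729, 0.3556, 0.1548]
tool_rot: [180.0, 0.0, 179.1]
force: [0.0, 0.3, -0.4]
grip_width: 0.0125
grasp_force: 39.9
```

Request:
drive_tool([
  {"x": 0,"y": 0,"z": -8,"rx": 0,"ry": 0,"rz": 0,"fingers": 1},
  {"x": 0,"y": 0,"z": -20,"rx": 0,"ry": 0,"rz": 0,"fingers": 1},
  {"x": 0,"y": 0,"z": -40,"rx": 0,"ry": 0,"rz": 0,"fingers": 1},
  {"x": 0,"y": 0,"z": -65,"rx": 0,"ry": 0,"rz": 0,"fingers": 1},
  {"x": 0,"y": 0,"z": -95,"rx": 0,"ry": 0,"rz": 0,"fingers": 1},
  {"x": 0,"y": 0,"z": -130,"rx": 0,"ry": 0,"rz": 0,"fingers": 1},
  {"x": 0,"y": 0,"z": -160,"rx": 0,"ry": 0,"rz": 0,"fingers": 1},
  {"x": 0,"y": 0,"z": -173,"rx": 0,"ry": 0,"rz": 0,"fingers": 1},
  {"x": 0,"y": 0,"z": -173,"rx": 0,"ry": 0,"rz": 0,"fingers": 1},
  {"x": 0,"y": 0,"z": -173,"rx": 0,"ry": 0,"rz": 0,"fingers": 1},
])

```text
time_s: 3.95
tool_pos: [0.4724, 0.3548, 0.3261]
tool_rot: [-179.9, -0.1, 179.1]
force: [-0.3, -0.8, -0.4]
grip_width: 0.0127
grasp_force: 39.9
```

Run:
```python
from h import *
o=sensors.get_obs();print(o['tool_pos'],o['force'],o['grip_width'])
u=np.array([np.cos(np.radians(8)),np.sin(np.radians(8))]);r=np.array([.627,.1625])
for k in(-.10,-.05,0): p=r+u*k; to(*p,.328,188)
T=snap('scene','s2'); a=T['image'][:,:,::-1]; print(np.round(proj(T,[[o['tool_pos'][0],o['tool_pos'][1],.312]])))
```

```text
[0.47244502 0.35477783 0.32608693] [-0.32344858 -0.80774013 -0.39116168] 0.012658908929503894
mm [ -58.8 -205.3   -1.7] rotvec [-0.002 -0.002 -0.156] q [-46.  10.   7.  83.  -1.  87.  51.]
mm [-108.2 -197.5   -1.8] rotvec [-0.002 -0.002 -0.156] q [-46.  10.   7.  83.  -1.  87.  51.]
mm [-157.6 -189.8   -1.9] rotvec [-0.002 -0.002 -0.156] q [-46.  10.   7.  83.  -1.  87.  51.]
[[248. 132.]]
```

Request:
drive_tool([
  {"x": -10,"y": -30,"z": -2,"rx": 0,"ry": 0,"rz": -0.03,"fingers": 1},
  {"x": -20,"y": -70,"z": -2,"rx": 0,"ry": 0,"rz": -0.06,"fingers": 1},
  {"x": -35,"y": -110,"z": -2,"rx": 0,"ry": 0,"rz": -0.09,"fingers": 1},
  {"x": -50,"y": -150,"z": -2,"rx": 0,"ry": 0,"rz": -0.12,"fingers": 1},
  {"x": -70,"y": -180,"z": -2,"rx": 0,"ry": 0,"rz": -0.156,"fingers": 1},
  {"x": -90,"y": -195,"z": -2,"rx": 0,"ry": 0,"rz": -0.156,"fingers": 1},
  {"x": -98,"y": -199,"z": -2,"rx": 0,"ry": 0,"rz": -0.156,"fingers": 1},
  {"x": -98,"y": -199,"z": -2,"rx": 0,"ry": 0,"rz": -0.156,"fingers": 1},
  {"x": -98,"y": -199,"z": -2,"rx": 0,"ry": 0,"rz": -0.156,"fingers": 1},
])

```text
time_s: 5.12
tool_pos: [0.5669, 0.1562, 0.3292]
tool_rot: [180.0, -0.1, -171.8]
force: [-0.2, 1.2, -2.4]
grip_width: 0.0128
grasp_force: 39.9
```

Run:
```python
from h import *
o=sensors.get_obs();print(o['tool_pos'],o['tool_rot'],o['force'])
c=snap('scene','s3'); a=c['image'][:,:,::-1]
cv2.imwrite('pics/s3c.png',cv2.resize(a[80:270,310:470],None,fx=3.1,fy=3.1,interpolation=cv2.INTER_CUBIC))
u=np.radians(8);X=lambda x,y,z:[.627+np.cos(u)*x-np.sin(u)*y,.1625+np.sin(u)*x+np.cos(u)*y,z]
for z in(.25,.26,.27):
  P=proj(c,[X(-.005,y,z) for y in(.08,.04,0,-.04,-.08)]);print(z,np.round((P-[310,80])*3.1).astype(int).tolist())
to(*X(-.055,0,.328)[:2],.328,188);to(*X(0,0,.328)[:2],.328,188)
```

```text
[0.56690511 0.15620822 0.32919605] [ 1.79964740e+02 -5.68271069e-02 -1.71843167e+02] [-0.21213852  1.21695519 -2.41931342]
0.25 [[141, 278], [190, 319], [242, 362], [295, 406], [351, 452]]
0.26 [[142, 265], [192, 306], [243, 349], [297, 393], [354, 439]]
0.27 [[142, 251], [193, 293], [245, 336], [300, 380], [356, 427]]
mm [-5.4 -2.1  1.4] rotvec [ 0.001 -0.001  0.003] q [-32.   9.  16.  84.  -3.  88.  82.]
mm [-60.3  -2.3   1.4] rotvec [ 0.001 -0.001  0.003] q [-32.   9.  16.  84.  -3.  88.  82.]
```

View pics/s3c.png

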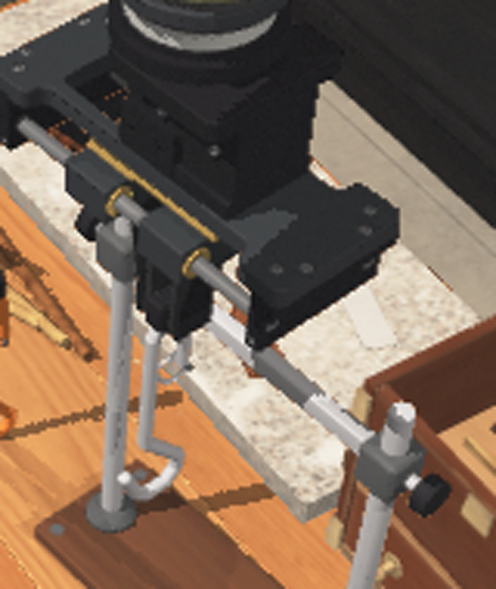

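Run:
```python
from h import *
u=np.radians(8);X=lambda x,y,z:[.627+np.cos(u)*x-np.sin(u)*y,.1625+np.sin(u)*x+np.cos(u)*y,z]
for f in('scene0','top0'):
  c=ld(f);g=cv2.cvtColor(c['image'],cv2.COLOR_RGB2GRAY)
  for y in(.06,.03,0,-.03,-.06):
    row=[]
    zs=np.arange(.236,.292,.004)
    P=proj(c,[X(-.005,y,z) for z in zs]).astype(np.float32)
    print(f,y,cv2.remap(g,P[:,0].reshape(1,-1),P[:,1].reshape(1,-1),cv2.INTER_LINEAR)[0].tolist())
print(np.round(zs,3))
```

```text
scene0 0.06 [204, 207, 216, 220, 180, 169, 174, 222, 223, 216, 188, 220, 222, 207]
scene0 0.03 [197, 192, 203, 196, 168, 170, 174, 219, 224, 218, 203, 209, 207, 208]
scene0 0 [202, 209, 199, 144, 138, 167, 173, 219, 222, 217, 151, 106, 108, 107]
scene0 -0.03 [192, 208, 211, 213, 203, 165, 171, 216, 222, 214, 204, 218, 220, 220]
scene0 -0.06 [226, 222, 218, 215, 184, 165, 173, 207, 203, 195, 209, 215, 211, 209]
top0 0.06 [77, 78, 84, 96, 123, 149, 174, 199, 216, 223, 222, 220, 213, 181]
top0 0.03 [118, 136, 146, 149, 151, 157, 166, 196, 215, 225, 222, 217, 205, 180]
top0 0 [147, 148, 149, 149, 151, 155, 163, 192, 211, 222, 218, 212, 199, 177]
top0 -0.03 [144, 144, 145, 146, 149, 152, 161, 193, 214, 223, 219, 212, 198, 178]
top0 -0.06 [146, 142, 142, 144, 147, 150, 158, 186, 199, 202, 194, 187, 183, 174]
[0.236 0.24  0.244 0.248 0.252 0.256 0.26  0.264 0.268 0.272 0.276 0.28
 0.284 0.288]
```

Request:
drive_tool([
  {"x": -10,"y": -2,"z": -2,"rx": 0,"ry": 0,"rz": 0.003,"fingers": 1},
  {"x": -25,"y": -2,"z": -2,"rx": 0,"ry": 0,"rz": 0.003,"fingers": 1},
  {"x": -40,"y": -2,"z": -2,"rx": 0,"ry": 0,"rz": 0.003,"fingers": 1},
  {"x": -50,"y": -2,"z": -2,"rx": 0,"ry": 0,"rz": 0.003,"fingers": 1},
  {"x": -56,"y": -2,"z": -2,"rx": 0,"ry": 0,"rz": 0.003,"fingers": 1},
  {"x": -58,"y": -2,"z": -2,"rx": 0,"ry": 0,"rz": 0.003,"fingers": 1},
  {"x": -58,"y": -2,"z": -2,"rx": 0,"ry": 0,"rz": 0.003,"fingers": 1},
  {"x": -58,"y": -2,"z": -2,"rx": 0,"ry": 0,"rz": 0.003,"fingers": 1},
])

```text
time_s: 6.18
tool_pos: [0.6252, 0.1608, 0.3318]
tool_rot: [180.0, 0.0, -172.1]
force: [-0.3, 0.2, -1.3]
grip_width: 0.0125
grasp_force: 39.9
```

Request:
drive_tool([
  {"x": -1,"y": 0,"z": 0,"rx": 0,"ry": 0,"rz": 0,"fingers": 1},
  {"x": -2,"y": 0,"z": 0,"rx": 0,"ry": 0,"rz": 0,"fingers": 1},
  {"x": -2,"y": 0,"z": 0,"rx": 0,"ry": 0,"rz": 0,"fingers": 1},
])

```text
time_s: 6.55
tool_pos: [0.6274, 0.1611, 0.3316]
tool_rot: [180.0, 0.0, -172.1]
force: [0.2, 0.2, -2.3]
grip_width: 0.0123
grasp_force: 39.9
```

Request:
drive_tool([
  {"x": -1,"y": 0,"z": 0,"rx": 0,"ry": 0,"rz": 0,"fingers": 1},
  {"x": -1,"y": 0,"z": 0,"rx": 0,"ry": 0,"rz": 0,"fingers": 1},
])

```text
time_s: 6.8
tool_pos: [0.6285, 0.1613, 0.3315]
tool_rot: [180.0, 0.0, -172.1]
force: [0.1, -0.2, -1.2]
grip_width: 0.0127
grasp_force: 39.9
```

Request:
drive_tool([
  {"x": -1,"y": 0,"z": 0,"rx": 0,"ry": 0,"rz": 0,"fingers": 1},
  {"x": -1,"y": 0,"z": 0,"rx": 0,"ry": 0,"rz": 0,"fingers": 1},
])

```text
time_s: 7.05
tool_pos: [0.6294, 0.1614, 0.3315]
tool_rot: [180.0, -0.0, -172.1]
force: [0.4, -0.3, -1.5]
grip_width: 0.0126
grasp_force: 39.9
```

Request:
drive_tool([
  {"x": -1,"y": 0,"z": 0,"rx": 0,"ry": 0,"rz": 0,"fingers": 1},
  {"x": -1,"y": 0,"z": 0,"rx": 0,"ry": 0,"rz": 0,"fingers": 1},
])

```text
time_s: 7.3
tool_pos: [0.6305, 0.1615, 0.3316]
tool_rot: [180.0, 0.0, -172.1]
force: [-0.2, -0.2, -1.7]
grip_width: 0.0127
grasp_force: 39.9
```

Request:
drive_tool([
  {"x": -1,"y": 0,"z": 0,"rx": 0,"ry": 0,"rz": 0,"fingers": 1},
  {"x": -1,"y": 0,"z": 0,"rx": 0,"ry": 0,"rz": 0,"fingers": 1},
])

```text
time_s: 7.55
tool_pos: [0.631, 0.1617, 0.3315]
tool_rot: [180.0, -0.1, -172.1]
force: [-1.3, -1.1, -1.6]
grip_width: 0.0125
grasp_force: 39.9
```

Request:
drive_tool([
  {"x": 1.5,"y": 0,"z": 0,"rx": 0,"ry": 0,"rz": 0,"fingers": 1},
  {"x": 2.5,"y": 0,"z": 0,"rx": 0,"ry": 0,"rz": 0,"fingers": 1},
  {"x": 2.5,"y": 0,"z": 5,"rx": 0,"ry": 0,"rz": 0,"fingers": 1},
  {"x": 2.5,"y": 0,"z": 10,"rx": 0,"ry": 0,"rz": 0,"fingers": 1},
  {"x": 2.5,"y": 0,"z": 14,"rx": 0,"ry": 0,"rz": 0,"fingers": 1},
  {"x": 2.5,"y": 0,"z": 16,"rx": 0,"ry": 0,"rz": 0,"fingers": 1},
  {"x": 2.5,"y": 0,"z": 16,"rx": 0,"ry": 0,"rz": 0,"fingers": 1},
])

```text
time_s: 8.43
tool_pos: [0.6289, 0.1613, 0.3154]
tool_rot: [-180.0, -0.0, -172.1]
force: [-0.1, -0.4, -1.0]
grip_width: 0.0125
grasp_force: 39.9
```

Request:
drive_tool([
  {"x": 0,"y": 0,"z": 2,"rx": 0,"ry": 0,"rz": 0,"fingers": 1},
  {"x": 0,"y": 0,"z": 4,"rx": 0,"ry": 0,"rz": 0,"fingers": 1},
  {"x": 0,"y": 0,"z": 4,"rx": 0,"ry": 0,"rz": 0,"fingers": 1},
])

```text
time_s: 8.8
tool_pos: [0.629, 0.1614, 0.3121]
tool_rot: [180.0, 0.0, -172.1]
force: [-1.1, 0.5, -0.3]
grip_width: 0.0129
grasp_force: 39.9
```

Request:
drive_tool([
  {"x": 0,"y": 0,"z": 2,"rx": 0,"ry": 0,"rz": 0,"fingers": 1},
  {"x": 0,"y": 0,"z": 4,"rx": 0,"ry": 0,"rz": 0,"fingers": 1},
  {"x": 0,"y": 0,"z": 4,"rx": 0,"ry": 0,"rz": 0,"fingers": 1},
])

```text
time_s: 9.18
tool_pos: [0.6293, 0.1614, 0.3088]
tool_rot: [180.0, 0.1, -172.1]
force: [-1.3, -0.7, 5.4]
grip_width: 0.0129
grasp_force: 39.9
```

Request:
drive_tool([
  {"x": 0,"y": 0,"z": 2,"rx": 0,"ry": 0,"rz": 0,"fingers": 1},
  {"x": 0,"y": 0,"z": 3,"rx": 0,"ry": 0,"rz": 0,"fingers": 1},
  {"x": 0,"y": 0,"z": 3,"rx": 0,"ry": 0,"rz": 0,"fingers": 1},
])

```text
time_s: 9.55
tool_pos: [0.6301, 0.1615, 0.3062]
tool_rot: [180.0, 0.3, -172.1]
force: [0.7, 0.2, 6.0]
grip_width: 0.0126
grasp_force: 39.9
```

Request:
drive_tool([
  {"x": 0,"y": 0,"z": 2,"rx": 0,"ry": 0,"rz": 0,"fingers": 1},
  {"x": 0,"y": 0,"z": 3,"rx": 0,"ry": 0,"rz": 0,"fingers": 1},
  {"x": 0,"y": 0,"z": 3,"rx": 0,"ry": 0,"rz": 0,"fingers": 1},
])

```text
time_s: 9.93
tool_pos: [0.6304, 0.1616, 0.3033]
tool_rot: [180.0, 0.3, -172.1]
force: [2.6, -0.5, 4.5]
grip_width: 0.0128
grasp_force: 39.9
```

Request:
drive_tool([
  {"x": 0,"y": 0,"z": 2,"rx": 0,"ry": 0,"rz": 0,"fingers": 1},
  {"x": 0,"y": 0,"z": 3,"rx": 0,"ry": 0,"rz": 0,"fingers": 1},
  {"x": 0,"y": 0,"z": 3,"rx": 0,"ry": 0,"rz": 0,"fingers": 1},
])

```text
time_s: 10.3
tool_pos: [0.6304, 0.1615, 0.3001]
tool_rot: [180.0, 0.3, -172.1]
force: [2.6, 1.0, 4.4]
grip_width: 0.0127
grasp_force: 39.9
```

Request:
drive_tool([
  {"x": 0,"y": 0,"z": 2,"rx": 0,"ry": 0,"rz": 0,"fingers": 1},
  {"x": 0,"y": 0,"z": 4,"rx": 0,"ry": 0,"rz": 0,"fingers": 1},
  {"x": 0,"y": 0,"z": 4,"rx": 0,"ry": 0,"rz": 0,"fingers": 1},
])

```text
time_s: 10.68
tool_pos: [0.6297, 0.1614, 0.2947]
tool_rot: [180.0, 0.1, -172.1]
force: [4.9, 0.4, 2.7]
grip_width: 0.0127
grasp_force: 39.9
```

Request:
drive_tool([
  {"x": 0,"y": 0,"z": 2,"rx": 0,"ry": 0,"rz": 0,"fingers": 1},
  {"x": 0,"y": 0,"z": 4,"rx": 0,"ry": 0,"rz": 0,"fingers": 1},
  {"x": 0,"y": 0,"z": 4,"rx": 0,"ry": 0,"rz": 0,"fingers": 1},
])

```text
time_s: 11.05
tool_pos: [0.6295, 0.1613, 0.2897]
tool_rot: [-180.0, 0.0, -172.1]
force: [5.1, 0.7, -0.3]
grip_width: 0.0128
grasp_force: 39.9
```

Request:
drive_tool([
  {"x": 0,"y": 0,"z": 2,"rx": 0,"ry": 0,"rz": 0,"fingers": 1},
  {"x": 0,"y": 0,"z": 4,"rx": 0,"ry": 0,"rz": 0,"fingers": 1},
  {"x": 0,"y": 0,"z": 4,"rx": 0,"ry": 0,"rz": 0,"fingers": 1},
])

```text
time_s: 11.42
tool_pos: [0.6295, 0.1613, 0.2857]
tool_rot: [-180.0, 0.0, -172.1]
force: [5.6, -0.3, 0.7]
grip_width: 0.0129
grasp_force: 39.9
```

Request:
drive_tool([
  {"x": 0,"y": 0,"z": 1,"rx": 0,"ry": 0,"rz": 0,"fingers": 1},
  {"x": 0,"y": 0,"z": 2,"rx": 0,"ry": 0,"rz": 0,"fingers": 1},
  {"x": 0,"y": 0,"z": 2,"rx": 0,"ry": 0,"rz": 0,"fingers": 1},
])

```text
time_s: 11.8
tool_pos: [0.6295, 0.1613, 0.2839]
tool_rot: [-180.0, 0.1, -172.1]
force: [5.7, 0.7, 0.7]
grip_width: 0.0129
grasp_force: 39.9
```

Request:
drive_tool([
  {"x": 0,"y": 0,"z": 1,"rx": 0,"ry": 0,"rz": 0,"fingers": 1},
  {"x": 0,"y": 0,"z": 2,"rx": 0,"ry": 0,"rz": 0,"fingers": 1},
  {"x": 0,"y": 0,"z": 2,"rx": 0,"ry": 0,"rz": 0,"fingers": 1},
])

```text
time_s: 12.18
tool_pos: [0.6295, 0.1613, 0.2819]
tool_rot: [-180.0, 0.1, -172.1]
force: [5.7, 1.2, 0.2]
grip_width: 0.0126
grasp_force: 39.9
```

Request:
drive_tool([
  {"x": 0,"y": 0,"z": 1,"rx": 0,"ry": 0,"rz": 0,"fingers": 1},
  {"x": 0,"y": 0,"z": 1,"rx": 0,"ry": 0,"rz": 0,"fingers": 1},
])

```text
time_s: 12.42
tool_pos: [0.6274, 0.1611, 0.2799]
tool_rot: [-180.0, -0.3, -172.1]
force: [-0.6, -0.2, -1.6]
grip_width: 0.0126
grasp_force: 39.9
```

Request:
drive_tool([
  {"x": 0,"y": 0,"z": 1,"rx": 0,"ry": 0,"rz": 0,"fingers": 1},
  {"x": 0,"y": 0,"z": 1,"rx": 0,"ry": 0,"rz": 0,"fingers": 1},
])

```text
time_s: 12.68
tool_pos: [0.628, 0.1612, 0.2794]
tool_rot: [-180.0, -0.2, -172.1]
force: [0.1, 0.2, -1.0]
grip_width: 0.0127
grasp_force: 39.9
```

Request:
drive_tool([
  {"x": 0,"y": 0,"z": 1,"rx": 0,"ry": 0,"rz": 0,"fingers": 1},
  {"x": 0,"y": 0,"z": 1,"rx": 0,"ry": 0,"rz": 0,"fingers": 1},
])

```text
time_s: 12.92
tool_pos: [0.6287, 0.1613, 0.2794]
tool_rot: [-180.0, -0.0, -172.1]
force: [-0.3, 0.9, -1.5]
grip_width: 0.0129
grasp_force: 39.9
```

Request:
drive_tool([
  {"x": 0,"y": 0,"z": 1,"rx": 0,"ry": 0,"rz": 0,"fingers": 1},
  {"x": 0,"y": 0,"z": 1,"rx": 0,"ry": 0,"rz": 0,"fingers": 1},
])

```text
time_s: 13.18
tool_pos: [0.6288, 0.1613, 0.2785]
tool_rot: [180.0, -0.0, -172.1]
force: [0.1, -0.0, -1.1]
grip_width: 0.0127
grasp_force: 39.9
```

Request:
drive_tool([
  {"x": 0,"y": 0,"z": 1,"rx": 0,"ry": 0,"rz": 0,"fingers": 1},
  {"x": 0,"y": 0,"z": 1,"rx": 0,"ry": 0,"rz": 0,"fingers": 1},
])

```text
time_s: 13.42
tool_pos: [0.6289, 0.1613, 0.2776]
tool_rot: [180.0, 0.0, -172.1]
force: [-0.0, 0.2, -2.3]
grip_width: 0.0127
grasp_force: 39.9
```

Request:
drive_tool([
  {"x": 0,"y": 0,"z": 1,"rx": 0,"ry": 0,"rz": 0,"fingers": 1},
  {"x": 0,"y": 0,"z": 1,"rx": 0,"ry": 0,"rz": 0,"fingers": 1},
])

```text
time_s: 13.68
tool_pos: [0.629, 0.1614, 0.2773]
tool_rot: [180.0, 0.0, -172.1]
force: [-0.9, -0.7, 3.4]
grip_width: 0.0129
grasp_force: 39.9
```

Request:
drive_tool([
  {"x": 0,"y": 0,"z": 1,"rx": 0,"ry": 0,"rz": 0,"fingers": 1},
  {"x": 0,"y": 0,"z": 1,"rx": 0,"ry": 0,"rz": 0,"fingers": 1},
])

```text
time_s: 13.92
tool_pos: [0.629, 0.1613, 0.2772]
tool_rot: [180.0, 0.1, -172.1]
force: [-3.2, -1.0, 7.1]
grip_width: 0.0124
grasp_force: 39.9
```

Request:
drive_tool([
  {"x": 0,"y": 0,"z": -1,"rx": 0,"ry": 0,"rz": 0,"fingers": 1},
  {"x": 0,"y": 0,"z": -1.5,"rx": 0,"ry": 0,"rz": 0,"fingers": 1},
  {"x": 0,"y": 0,"z": -1.5,"rx": 0,"ry": 0,"rz": 0,"fingers": 1},
], force=5)

```text
time_s: 14.3
tool_pos: [0.6291, 0.1616, 0.2772]
tool_rot: [180.0, 0.0, -172.1]
force: [-0.3, -0.6, 2.2]
grip_width: 0.0128
grasp_force: 5.0
```

Request:
drive_tool([
  {"x": 0,"y": 0,"z": 0,"rx": 0,"ry": 0,"rz": 0,"fingers": 0.6},
  {"x": 0,"y": 0,"z": 0,"rx": 0,"ry": 0,"rz": 0,"fingers": 0.3},
  {"x": 0,"y": 0,"z": 0,"rx": 0,"ry": 0,"rz": 0,"fingers": 0.2},
  {"x": 0,"y": 0,"z": 0,"rx": 0,"ry": 0,"rz": 0,"fingers": 0.1},
  {"x": 0,"y": 0,"z": -5,"rx": 0,"ry": 0,"rz": 0,"fingers": 0},
  {"x": 0,"y": 0,"z": -15,"rx": 0,"ry": 0,"rz": 0,"fingers": 0},
  {"x": 0,"y": 0,"z": -40,"rx": 0,"ry": 0,"rz": 0,"fingers": 0},
  {"x": 0,"y": 0,"z": -70,"rx": 0,"ry": 0,"rz": 0,"fingers": 0},
  {"x": 0,"y": 0,"z": -70,"rx": 0,"ry": 0,"rz": 0,"fingers": 0},
])

```text
time_s: 15.42
tool_pos: [0.6302, 0.1615, 0.3509]
tool_rot: [179.9, 0.4, -172.1]
force: [-0.6, 0.7, 0.3]
grip_width: 0.0434
grasp_force: 0.0
```

Run:
```python
from h import *
o=sensors.get_obs();print(o['tool_pos'],o['force'])
c=snap('scene','s4'); t=snap('top','t4')
u=np.radians(8)
cx,cy=.6289,.1613
H=lambda x,y,z:[cx+np.cos(u)*x-np.sin(u)*y,cy+np.sin(u)*x+np.cos(u)*y,z]
P=lambda cam:np.round(proj(cam,[H(0,0,.278),H(-.011,0,.22),H(0,0,.2615-.1205),H(-.023,0,.2615-.097)]),1).tolist()
print('pad,shank,curl,tip',P(c))
A=cv2.resize(c['image'][130:310,330:450,::-1],None,fx=3.3,fy=3.3,interpolation=cv2.INTER_CUBIC)[:560]
B=cv2.resize(t['image'][190:270,335:435,::-1],None,fx=3.9,fy=3.9,interpolation=cv2.INTER_CUBIC)
im=np.zeros((594,396+390,3),np.uint8);im[:A.shape[0],:A.shape[1]]=A;im[:B.shape[0],396:396+B.shape[1]]=B
cv2.imwrite('pics/s4c.png',im)
to(.477,-.04,.33,66.4)
```

```text
[0.63017684 0.16146054 0.35093621] [-0.62362935  0.74811238  0.34316851]
pad,shank,curl,tip [[393.2, 183.4], [385.1, 210.5], [385.8, 236.7], [377.3, 234.9]]
mm [ 178.1 -178.6   17.2] rotvec [1.00e-03 0.00e+00 2.12e+00] q [-30.  17.  17.  73.  -5.  91.  85.]
```

View pics/s4c.png

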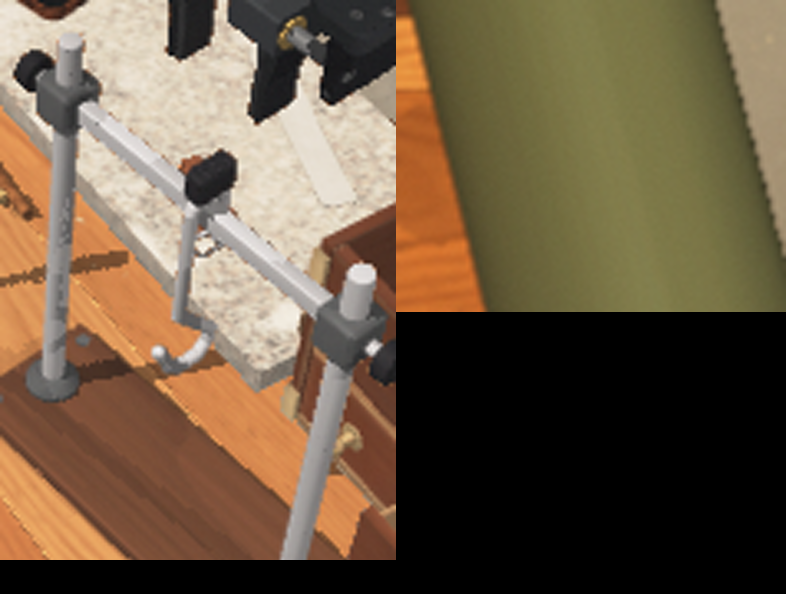

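Request:
drive_tool([
  {"x": 20,"y": 0,"z": 0,"rx": 0,"ry": 0,"rz": 0.1,"fingers": 0},
  {"x": 50,"y": -10,"z": 0,"rx": 0,"ry": 0,"rz": 0.28,"fingers": 0},
  {"x": 80,"y": -30,"z": 0,"rx": 0,"ry": 0,"rz": 0.46,"fingers": 0},
  {"x": 110,"y": -60,"z": 0,"rx": 0,"ry": 0,"rz": 0.64,"fingers": 0},
  {"x": 140,"y": -90,"z": 0,"rx": 0,"ry": 0,"rz": 0.82,"fingers": 0},
  {"x": 160,"y": -120,"z": 0,"rx": 0,"ry": 0,"rz": 1.0,"fingers": -0.2},
  {"x": 170,"y": -150,"z": 0,"rx": 0,"ry": 0,"rz": 1.18,"fingers": -0.2},
  {"x": 178,"y": -170,"z": 10,"rx": 0,"ry": 0,"rz": 1.36,"fingers": -0.2},
  {"x": 178,"y": -178,"z": 30,"rx": 0,"ry": 0,"rz": 1.54,"fingers": -0.2},
  {"x": 178,"y": -178,"z": 60,"rx": 0,"ry": 0,"rz": 1.72,"fingers": -0.2},
  {"x": 178,"y": -178,"z": 90,"rx": 0,"ry": 0,"rz": 1.9,"fingers": -0.2},
  {"x": 178,"y": -178,"z": 120,"rx": 0,"ry": 0,"rz": 2.05,"fingers": -0.2},
  {"x": 178,"y": -178,"z": 150,"rx": 0,"ry": 0,"rz": 2.12,"fingers": -0.2},
  {"x": 178,"y": -178,"z": 150,"rx": 0,"ry": 0,"rz": 2.12,"fingers": -0.2},
  {"x": 178,"y": -178,"z": 150,"rx": 0,"ry": 0,"rz": 2.12,"fingers": -0.2},
])

```text
time_s: 17.4
tool_pos: [0.4772, -0.0393, 0.1977]
tool_rot: [180.0, -0.0, 66.5]
force: [0.5, 1.0, -0.1]
grip_width: 0.0519
grasp_force: 0.0
```

Run:
```python
from h import *
o=sensors.get_obs();print(o['tool_pos'],o['tool_rot'],o['qpos'])
c=snap('wrist','w5')
u=np.radians(66.4);g=np.array([.477,-.04])+.085*np.array([np.cos(u),np.sin(u)])
H=lambda x,y,z:[g[0]+np.cos(u)*x-np.sin(u)*y,g[1]+np.sin(u)*x+np.cos(u)*y,z]
for n,p in dict(end=(-.116,0,.0435),start=(-.054,0,.0435),rimN=(-.04,0,.044),rimF=(.04,0,.044),rimL=(0,.04,.044),rimR=(0,-.04,.044),bail=(-.008,0,.096)).items(): print(n,np.round(proj(c,[H(*p)])[0],0))
```

```text
[ 0.47721052 -0.03930857  0.19772692] [ 1.79968247e+02 -1.89389725e-02  6.64676995e+01] [-23.77795449  -2.29185582  24.87995043 110.05550973   1.00803103
  71.98986228 -22.75888851]
end [318. 266.]
start [318. 189.]
rimN [318. 170.]
rimF [318.  53.]
rimL [262. 114.]
rimR [373. 114.]
bail [317. 125.]
```

View pics/w5.png

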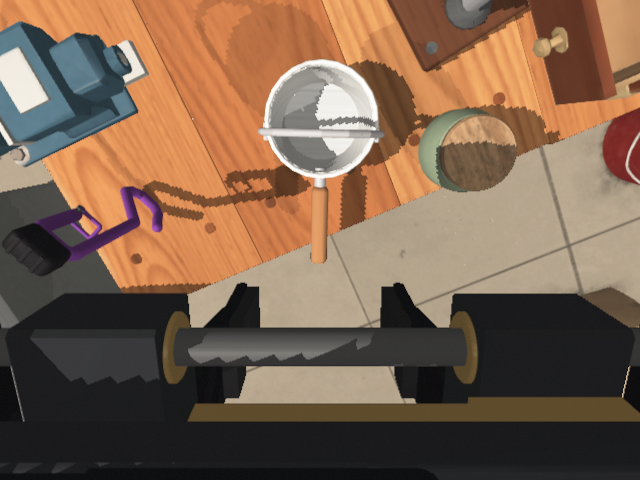

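Run:
```python
from h import *
c=ld('w5');o=sensors.get_obs();R=Ro.from_euler('xyz',o['tool_rot'],degrees=True)
f=lambda p:np.round(R.inv().apply(p-o['tool_pos'])*1000,1)
print('bail',f(atz(c,321,132,.096)),'rim',f(atz(c,321,119,.044)),'hend',f(atz(c,318.5,262,.0435)),'hstart',f(atz(c,319,188,.0435)))
for z in(.1,.13,.155): print('purple',z,f(atz(c,38,250,z)),f(atz(ld('top0'),382,294,z)))
print('purple curl',f(atz(c,150,210,.0)))
to(.4756,-.0443,.025,65.4)
```

```text
bail [ 71.9   1.8 102.3] rim [ 80.4   1.9 154.3] hend [-28.4  -0.  154.7] hstart [ 30.4   0.4 154.7]
purple 0.1 [  -1.4 -180.3   97.9] [   6.8 -140.3   98. ]
purple 0.13 [   7.7 -158.7   68. ] [   9.8 -144.    68. ]
purple 0.155 [  15.2 -140.7   43. ] [  12.3 -147.1   43. ]
purple curl [   5.  -147.6  198. ]
mm [-5.500e+00 -1.000e-01  1.732e+02] rotvec [ 0.002 -0.001  0.018] q [-24.  -2.  25. 110.   1.  72. -23.]
```

Request:
drive_tool([
  {"x": -3,"y": 0,"z": 50,"rx": 0,"ry": 0,"rz": 0.018,"fingers": -0.2},
  {"x": -3,"y": 0,"z": 100,"rx": 0,"ry": 0,"rz": 0.018,"fingers": -0.2},
  {"x": -3,"y": 0,"z": 140,"rx": 0,"ry": 0,"rz": 0.018,"fingers": -0.2},
  {"x": -3,"y": 0,"z": 162,"rx": 0,"ry": 0,"rz": 0.018,"fingers": -0.2},
  {"x": -3,"y": 0,"z": 172,"rx": 0,"ry": 0,"rz": 0.018,"fingers": 0},
  {"x": -3,"y": 0,"z": 172.5,"rx": 0,"ry": 0,"rz": 0.018,"fingers": 0.2},
  {"x": -3,"y": 0,"z": 172.5,"rx": 0,"ry": 0,"rz": 0.018,"fingers": 0.5},
  {"x": -3,"y": 0,"z": 172.5,"rx": 0,"ry": 0,"rz": 0.018,"fingers": 1},
  {"x": -3,"y": 0,"z": 172.5,"rx": 0,"ry": 0,"rz": 0.018,"fingers": 1},
  {"x": -3,"y": 0,"z": 172.5,"rx": 0,"ry": 0,"rz": 0.018,"fingers": 1},
  {"x": -3,"y": 0,"z": 172.5,"rx": 0,"ry": 0,"rz": 0.018,"fingers": 1},
], force=60)

```text
time_s: 18.82
tool_pos: [0.4761, -0.0421, 0.0249]
tool_rot: [180.0, -0.0, 65.4]
force: [-0.9, 0.3, 3.0]
grip_width: 0.0121
grasp_force: 60.0
```

Request:
drive_tool([
  {"x": 0,"y": 0,"z": -3,"rx": 0,"ry": 0,"rz": 0,"fingers": 1},
  {"x": 0,"y": 0,"z": -10,"rx": 0,"ry": 0,"rz": 0,"fingers": 1},
  {"x": 0,"y": 0,"z": -25,"rx": 0,"ry": 0,"rz": 0,"fingers": 1},
  {"x": 0,"y": 0,"z": -40,"rx": 0,"ry": 0,"rz": 0,"fingers": 1},
  {"x": 0,"y": 0,"z": -40,"rx": 0,"ry": 0,"rz": 0,"fingers": 1},
])

```text
time_s: 19.45
tool_pos: [0.4773, -0.042, 0.0664]
tool_rot: [179.8, -0.1, 65.4]
force: [0.4, 0.1, -2.2]
grip_width: 0.0121
grasp_force: 60.0
```

Run:
```python
from h import *
o=sensors.get_obs();R=Ro.from_euler('xyz',o['tool_rot'],degrees=True);print(o['wrist_torque'],o['qpos'])
c=snap('wrist','w6');s=snap('scene','s6')
# predicted bail points in tool frame: x 75, y 0.4, z -71
W=lambda p:R.apply(np.array(p)/1000)+o['tool_pos']
print('wrist bail',np.round(proj(c,[W([75,.4,-71]),W([75,-41,-25]),W([75,41,-25]),W([83,0,-19])])).tolist())
print('scene bail',np.round(proj(s,[W([75,.4,-71]),W([83,0,-19])])).tolist())
A=cv2.resize(c['image'][0:280,180:460,::-1],None,fx=1.4,fy=1.4)
P=np.round(proj(s,[W([75,.4,-71])])[0]).astype(int);print(P)
B=cv2.resize(s['image'][P[1]-60:P[1]+80,P[0]-70:P[0]+70,::-1],None,fx=2.8,fy=2.8,interpolation=cv2.INTER_CUBIC)
im=np.hstack([A,B]);cv2.imwrite('pics/m6.png',im);print(im.shape)
```

```text
[-0.24361901  0.13983624  0.01911201] [-22.72907572   6.29336868  25.96721385 118.50859736  -3.39438053
  55.65602607 -19.62588297]
wrist bail [[314.0, 127.0], [180.0, 127.0], [450.0, 127.0], [315.0, 100.0]]
scene bail [[373.0, 325.0], [370.0, 337.0]]
[373 325]
(392, 784, 3)
```

View pics/m6.png

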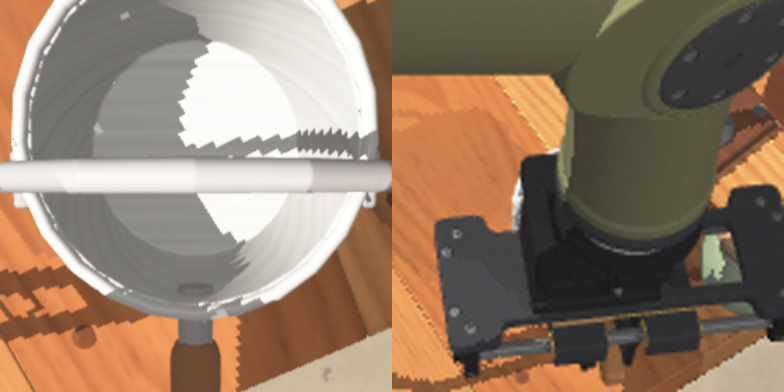

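```bash
cat >> h.py <<'E'
def hk(hx,hz,b=(75.4,1.7,-71),yaw=7.9,O=(.6289,.1613,.2615)):
    R=Ro.from_euler('xyz',[180,0,yaw],degrees=True)
    p=np.array(O)+Ro.from_euler('z',yaw,degrees=True).apply([hx/1000,0,hz/1000])-R.apply(np.array(b)/1000)
    to(*p,yaw)
E
python3 - <<'E'
from h import *
hk(-80,-90)
E
```

```text
mm [166.4 -77.5 -35.5] rotvec [ 0.000e+00 -1.000e-03  1.003e+00] q [-23.   6.  26. 119.  -3.  56. -20.]
```

Request:
drive_tool([
  {"x": 0,"y": 0,"z": -20,"rx": 0,"ry": 0,"rz": 0,"fingers": 1},
  {"x": 10,"y": -5,"z": -50,"rx": 0,"ry": 0,"rz": 0.05,"fingers": 1},
  {"x": 30,"y": -14,"z": -70,"rx": 0,"ry": 0,"rz": 0.15,"fingers": 1},
  {"x": 50,"y": -23,"z": -70,"rx": 0,"ry": 0,"rz": 0.28,"fingers": 1},
  {"x": 75,"y": -35,"z": -70,"rx": 0,"ry": 0,"rz": 0.42,"fingers": 1},
  {"x": 100,"y": -46,"z": -70,"rx": 0,"ry": 0,"rz": 0.56,"fingers": 1},
  {"x": 125,"y": -58,"z": -70,"rx": 0,"ry": 0,"rz": 0.7,"fingers": 1},
  {"x": 145,"y": -67,"z": -60,"rx": 0,"ry": 0,"rz": 0.83,"fingers": 1},
  {"x": 160,"y": -74,"z": -50,"rx": 0,"ry": 0,"rz": 0.94,"fingers": 1},
  {"x": 166,"y": -77.5,"z": -40,"rx": 0,"ry": 0,"rz": 1.003,"fingers": 1},
  {"x": 166,"y": -77.5,"z": -35.5,"rx": 0,"ry": 0,"rz": 1.003,"fingers": 1},
  {"x": 166,"y": -77.5,"z": -35.5,"rx": 0,"ry": 0,"rz": 1.003,"fingers": 1},
  {"x": 166,"y": -77.5,"z": -35.5,"rx": 0,"ry": 0,"rz": 1.003,"fingers": 1},
])

```text
time_s: 21.18
tool_pos: [0.4748, 0.1406, 0.1004]
tool_rot: [-180.0, -0.0, 7.9]
force: [-0.2, -0.3, -3.0]
grip_width: 0.0122
grasp_force: 60.0
```

Run:
```python
from h import *
o=sensors.get_obs();R=Ro.from_euler('xyz',o['tool_rot'],degrees=True)
hk(-80,-90);hk(-30,-90)
c=snap('wrist','w7');s=snap('scene','s7')
W=lambda p:R.apply(np.array(p)/1000)+o['tool_pos']
u=np.radians(7.9);H=lambda x,z:np.array([.6289+np.cos(u)*x/1000,.1613+np.sin(u)*x/1000,.2615+z/1000])
print('w bail',proj(c,[W([75.4,1.7,-71])]),'s',proj(s,[W([75.4,1.7,-71])]))
print('tip,curl,shank',proj(c,[H(-23,-101),H(0,-127),H(-11,-60)]),proj(s,[H(-23,-101),H(0,-127),H(-11,-60)]))
A=cv2.resize(c['image'][0:280,180:460,::-1],None,fx=1.4,fy=1.4)
B=cv2.resize(s['image'][160:300,310:450,::-1],None,fx=2.8,fy=2.8,interpolation=cv2.INTER_CUBIC)
cv2.imwrite('pics/m7.png',np.hstack([A,B]))
```

```text
mm [ 0.1 -1.  -0.1] rotvec [-0. -0. -0.] q [ -36.    6.   17.  114.   -2.   60. -100.]
mm [50.1 -1.  -0.1] rotvec [-0. -0. -0.] q [ -36.    6.   17.  114.   -2.   60. -100.]
w bail [[326.72320874 129.66585851]] s [[353.08009297 249.51977785]]
tip,curl,shank [[ 321.20105642 -192.69103081]
 [ 320.74068268 -232.48539173]
 [ 323.43558694 -770.45558987]] [[377.09366852 236.312191  ]
 [385.45861075 238.96523934]
 [384.14193543 217.70266433]]
```

View pics/m7.png

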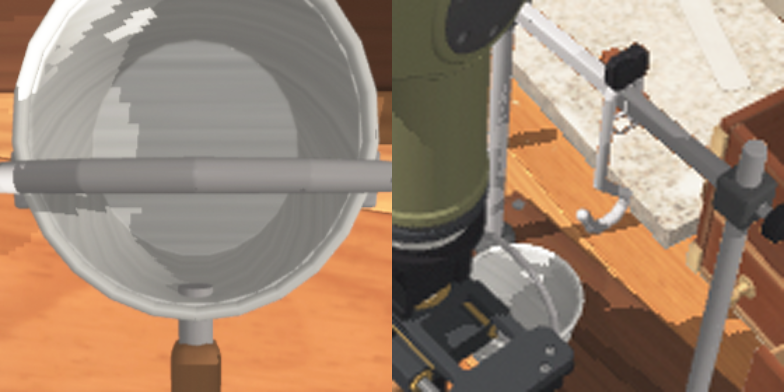

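Request:
drive_tool([
  {"x": 15,"y": 0,"z": 0,"rx": 0,"ry": 0,"rz": 0,"fingers": 1},
  {"x": 30,"y": 0,"z": 0,"rx": 0,"ry": 0,"rz": 0,"fingers": 1},
  {"x": 42,"y": 0,"z": 0,"rx": 0,"ry": 0,"rz": 0,"fingers": 1},
  {"x": 47,"y": 0,"z": 0,"rx": 0,"ry": 0,"rz": 0,"fingers": 1},
  {"x": 50,"y": 0,"z": 0,"rx": 0,"ry": 0,"rz": 0,"fingers": 1},
  {"x": 50,"y": 0,"z": 0,"rx": 0,"ry": 0,"rz": 0,"fingers": 1},
])

```text
time_s: 22.02
tool_pos: [0.5239, 0.1479, 0.0999]
tool_rot: [180.0, 0.0, 7.9]
force: [-0.3, 0.2, -1.8]
grip_width: 0.0124
grasp_force: 60.0
```

Request:
drive_tool([
  {"x": 3,"y": 0,"z": 0,"rx": 0,"ry": 0,"rz": 0,"fingers": 1},
  {"x": 7,"y": 0,"z": 0,"rx": 0,"ry": 0,"rz": 0,"fingers": 1},
  {"x": 7,"y": 0,"z": 0,"rx": 0,"ry": 0,"rz": 0,"fingers": 1},
])

```text
time_s: 22.4
tool_pos: [0.5313, 0.149, 0.1002]
tool_rot: [-180.0, -0.0, 7.9]
force: [0.4, 0.5, -2.6]
grip_width: 0.0124
grasp_force: 60.0
```

Request:
drive_tool([
  {"x": 3,"y": 0,"z": 0,"rx": 0,"ry": 0,"rz": 0,"fingers": 1},
  {"x": 6,"y": 0,"z": 0.5,"rx": 0,"ry": 0,"rz": 0,"fingers": 1},
  {"x": 6,"y": 0,"z": 0.5,"rx": 0,"ry": 0,"rz": 0,"fingers": 1},
])

```text
time_s: 22.78
tool_pos: [0.5371, 0.1498, 0.0995]
tool_rot: [180.0, -0.0, 7.9]
force: [0.0, -0.3, -1.3]
grip_width: 0.0122
grasp_force: 60.0
```

Request:
drive_tool([
  {"x": 3,"y": 0,"z": 3.4,"rx": 0,"ry": 0,"rz": 0,"fingers": 1},
  {"x": 6,"y": 0,"z": 6.8,"rx": 0,"ry": 0,"rz": 0,"fingers": 1},
  {"x": 6,"y": 0,"z": 6.8,"rx": 0,"ry": 0,"rz": 0,"fingers": 1},
])

```text
time_s: 23.15
tool_pos: [0.5427, 0.1505, 0.0922]
tool_rot: [180.0, 0.0, 7.9]
force: [-0.3, -0.5, -1.7]
grip_width: 0.0123
grasp_force: 60.0
```

Request:
drive_tool([
  {"x": 3,"y": 0,"z": 3.4,"rx": 0,"ry": 0,"rz": 0,"fingers": 1},
  {"x": 6,"y": 0,"z": 6.8,"rx": 0,"ry": 0,"rz": 0,"fingers": 1},
  {"x": 6,"y": 0,"z": 6.8,"rx": 0,"ry": 0,"rz": 0,"fingers": 1},
])

```text
time_s: 23.52
tool_pos: [0.5487, 0.1513, 0.0855]
tool_rot: [180.0, 0.0, 7.9]
force: [-0.6, 0.9, -2.9]
grip_width: 0.0121
grasp_force: 60.0
```

Request:
drive_tool([
  {"x": 2,"y": 0,"z": 3,"rx": 0,"ry": 0,"rz": 0,"fingers": 1},
  {"x": 4,"y": 0,"z": 6,"rx": 0,"ry": 0,"rz": 0,"fingers": 1},
  {"x": 4,"y": 0,"z": 6,"rx": 0,"ry": 0,"rz": 0,"fingers": 1},
])

```text
time_s: 23.9
tool_pos: [0.5527, 0.1519, 0.0796]
tool_rot: [180.0, 0.0, 7.9]
force: [-0.0, 0.6, -1.6]
grip_width: 0.0124
grasp_force: 60.0
```

Request:
drive_tool([
  {"x": 0.5,"y": 0,"z": 3,"rx": 0,"ry": 0,"rz": 0,"fingers": 1},
  {"x": 0.5,"y": 0,"z": 6,"rx": 0,"ry": 0,"rz": 0,"fingers": 1},
  {"x": 0.5,"y": 0,"z": 6,"rx": 0,"ry": 0,"rz": 0,"fingers": 1},
])

```text
time_s: 24.28
tool_pos: [0.5529, 0.152, 0.0736]
tool_rot: [180.0, 0.0, 7.9]
force: [-0.5, 0.1, -2.2]
grip_width: 0.0124
grasp_force: 60.0
```

Request:
drive_tool([
  {"x": 0,"y": 0,"z": 1.5,"rx": 0,"ry": 0,"rz": 0,"fingers": 1},
  {"x": 0,"y": 0,"z": 1.5,"rx": 0,"ry": 0,"rz": 0,"fingers": 1},
  {"x": 0,"y": 0,"z": 1.5,"rx": 0,"ry": 0,"rz": 0,"fingers": 1},
])

```text
time_s: 24.65
tool_pos: [0.5533, 0.152, 0.0725]
tool_rot: [-180.0, -0.0, 7.9]
force: [-0.6, -0.2, -1.9]
grip_width: 0.0127
grasp_force: 60.0
```

Request:
drive_tool([
  {"x": 0,"y": 0,"z": 1,"rx": 0,"ry": 0,"rz": 0,"fingers": 1},
  {"x": 0,"y": 0,"z": 1,"rx": 0,"ry": 0,"rz": 0,"fingers": 1},
  {"x": 0,"y": 0,"z": 1,"rx": 0,"ry": 0,"rz": 0,"fingers": 1},
])

```text
time_s: 25.02
tool_pos: [0.5532, 0.152, 0.0715]
tool_rot: [-180.0, -0.0, 7.9]
force: [-0.1, -0.6, -1.9]
grip_width: 0.0122
grasp_force: 60.0
```

Request:
drive_tool([
  {"x": 0,"y": 0,"z": 1,"rx": 0,"ry": 0,"rz": 0,"fingers": 1},
  {"x": 0,"y": 0,"z": 1,"rx": 0,"ry": 0,"rz": 0,"fingers": 1},
  {"x": 0,"y": 0,"z": 1,"rx": 0,"ry": 0,"rz": 0,"fingers": 1},
])

```text
time_s: 25.4
tool_pos: [0.5535, 0.1521, 0.0707]
tool_rot: [-180.0, -0.0, 7.9]
force: [-0.7, -0.3, -2.2]
grip_width: 0.0121
grasp_force: 60.0
```

Request:
drive_tool([
  {"x": 0,"y": 0,"z": 1,"rx": 0,"ry": 0,"rz": 0,"fingers": 1},
  {"x": 0,"y": 0,"z": 1,"rx": 0,"ry": 0,"rz": 0,"fingers": 1},
  {"x": 0,"y": 0,"z": 1,"rx": 0,"ry": 0,"rz": 0,"fingers": 1},
])

```text
time_s: 25.78
tool_pos: [0.5536, 0.1522, 0.0698]
tool_rot: [-180.0, -0.1, 7.9]
force: [0.3, -0.0, 0.9]
grip_width: 0.0121
grasp_force: 60.0
```

Request:
drive_tool([
  {"x": 0,"y": 0,"z": 1,"rx": 0,"ry": 0,"rz": 0,"fingers": 1},
  {"x": 0,"y": 0,"z": 1,"rx": 0,"ry": 0,"rz": 0,"fingers": 1},
  {"x": 0,"y": 0,"z": 1,"rx": 0,"ry": 0,"rz": 0,"fingers": 1},
])

```text
time_s: 26.15
tool_pos: [0.5537, 0.1521, 0.0689]
tool_rot: [-180.0, -0.1, 7.9]
force: [0.4, 0.5, 3.6]
grip_width: 0.0123
grasp_force: 60.0
```

Request:
drive_tool([
  {"x": 0,"y": 0,"z": -1,"rx": 0,"ry": 0,"rz": 0,"fingers": 1},
  {"x": 0,"y": 0,"z": -1,"rx": 0,"ry": 0,"rz": 0,"fingers": 1},
  {"x": 0,"y": 0,"z": -1,"rx": 0,"ry": 0,"rz": 0,"fingers": 1},
], force=20)

```text
time_s: 26.52
tool_pos: [0.553, 0.1519, 0.0692]
tool_rot: [180.0, 0.0, 7.9]
force: [-0.3, 0.2, 1.4]
grip_width: 0.0128
grasp_force: 20.0
```

Request:
drive_tool([
  {"x": 0,"y": 0,"z": 0,"rx": 0,"ry": 0,"rz": 0,"fingers": 1},
  {"x": 0,"y": 0,"z": 0,"rx": 0,"ry": 0,"rz": 0,"fingers": 1},
  {"x": 0,"y": 0,"z": 0,"rx": 0,"ry": 0,"rz": 0,"fingers": 1},
], force=5)

```text
time_s: 26.9
tool_pos: [0.5531, 0.152, 0.0693]
tool_rot: [180.0, 0.0, 7.9]
force: [0.3, 0.1, 0.2]
grip_width: 0.013
grasp_force: 5.0
```

Request:
drive_tool([
  {"x": 0,"y": 0,"z": 0,"rx": 0,"ry": 0,"rz": 0,"fingers": 0.6},
  {"x": 0,"y": 0,"z": 0,"rx": 0,"ry": 0,"rz": 0,"fingers": 0.4},
  {"x": 0,"y": 0,"z": 0,"rx": 0,"ry": 0,"rz": 0,"fingers": 0.2},
  {"x": 0,"y": 0,"z": 0,"rx": 0,"ry": 0,"rz": 0,"fingers": 0},
  {"x": 0,"y": 0,"z": 0,"rx": 0,"ry": 0,"rz": 0,"fingers": -0.1},
  {"x": 0,"y": 0,"z": 0,"rx": 0,"ry": 0,"rz": 0,"fingers": -0.1},
  {"x": 0,"y": 0,"z": -5,"rx": 0,"ry": 0,"rz": 0,"fingers": -0.1},
  {"x": 0,"y": 0,"z": -15,"rx": 0,"ry": 0,"rz": 0,"fingers": -0.1},
  {"x": -5,"y": 0,"z": -35,"rx": 0,"ry": 0,"rz": 0,"fingers": -0.1},
  {"x": -25,"y": 0,"z": -60,"rx": 0,"ry": 0,"rz": 0,"fingers": -0.1},
  {"x": -55,"y": 0,"z": -80,"rx": 0,"ry": 0,"rz": 0,"fingers": -0.1},
  {"x": -75,"y": 0,"z": -100,"rx": 0,"ry": 0,"rz": 0,"fingers": -0.1},
  {"x": -75,"y": 0,"z": -100,"rx": 0,"ry": 0,"rz": 0,"fingers": -0.1},
])

```text
time_s: 28.52
tool_pos: [0.4794, 0.1422, 0.1725]
tool_rot: [-179.9, -0.3, 7.9]
force: [1.2, -0.6, -0.2]
grip_width: 0.0478
grasp_force: 0.0
```

Request:
drive_tool([
  {"x": 0,"y": -40,"z": -20,"rx": 0,"ry": 0,"rz": 0,"fingers": -0.1},
  {"x": 0,"y": -80,"z": -40,"rx": 0,"ry": 0,"rz": 0,"fingers": -0.1},
  {"x": 0,"y": -120,"z": -60,"rx": 0,"ry": 0,"rz": 0,"fingers": -0.1},
  {"x": 0,"y": -160,"z": -80,"rx": 0,"ry": 0,"rz": 0,"fingers": -0.1},
  {"x": -20,"y": -200,"z": -80,"rx": 0,"ry": 0,"rz": 0,"fingers": -0.1},
  {"x": -20,"y": -240,"z": -80,"rx": 0,"ry": 0,"rz": 0,"fingers": -0.1},
  {"x": -20,"y": -270,"z": -80,"rx": 0,"ry": 0,"rz": 0,"fingers": -0.1},
  {"x": -20,"y": -270,"z": -80,"rx": 0,"ry": 0,"rz": 0,"fingers": -0.1},
  {"x": -20,"y": -270,"z": -80,"rx": 0,"ry": 0,"rz": 0,"fingers": -0.1},
  {"x": -20,"y": -270,"z": -80,"rx": 0,"ry": 0,"rz": 0,"fingers": -0.1},
  {"x": -20,"y": -270,"z": -80,"rx": 0,"ry": 0,"rz": 0,"fingers": -0.1},
  {"x": -20,"y": -270,"z": -80,"rx": 0,"ry": 0,"rz": 0,"fingers": -0.1},
  {"x": -20,"y": -270,"z": -80,"rx": 0,"ry": 0,"rz": 0,"fingers": -0.1},
  {"x": -20,"y": -270,"z": -80,"rx": 0,"ry": 0,"rz": 0,"fingers": -0.1},
  {"x": -20,"y": -270,"z": -80,"rx": 0,"ry": 0,"rz": 0,"fingers": -0.1},
  {"x": -20,"y": -270,"z": -80,"rx": 0,"ry": 0,"rz": 0,"fingers": -0.1},
])

```text
time_s: 30.52
tool_pos: [0.422, 0.4064, 0.2495]
tool_rot: [-180.0, -0.0, 7.9]
force: [-0.2, -0.3, -0.3]
grip_width: 0.0476
grasp_force: 0.0
```

```bash
cat > chk.py <<'E'
from h import *
s=snap('scene','s8');t=snap('top','t8')
for i in range(6): snap('top','x')
s2=snap('scene','s9')
d=cv2.absdiff(s['image'],s2['image'])[150:330,300:460];print('moved px',(d.max(2)>25).sum())
O=np.array([.6289,.1613,.2615])
th=np.linspace(0,2*np.pi,90)
rim=np.c_[.04*np.cos(th)+.008,.04*np.sin(th),0*th-.052]
def dt(c): return cv2.distanceTransform(255-cv2.Canny(c['image'],60,150),cv2.DIST_L2,3)
D=[dt(s),dt(t)]
for ro in(-8,0,8):
  row=[]
  for pi in range(-20,21,4):
    P=O+Ro.from_euler('xyz',[ro,pi,7.9],degrees=True).apply(rim)+[0,0,-.1205]
    v=[]
    for c,q in((s,D[0]),(t,D[1])):
        uv=np.round(proj(c,P)).astype(int);v.append(np.minimum(q[uv[:,1],uv[:,0]],6).mean())
    row.append(np.round(v,1).tolist())
  print(ro,row)
print(np.round(sensors.get_obs()['time_s'],2))
E
python3 chk.py
```

```text
moved px 30
-8 [[1.399999976158142, 1.0], [1.399999976158142, 1.2999999523162842], [1.2999999523162842, 1.600000023841858], [1.100000023841858, 1.7000000476837158], [1.100000023841858, 1.2999999523162842], [1.0, 1.0], [1.0, 0.800000011920929], [0.8999999761581421, 0.800000011920929], [0.8999999761581421, 1.100000023841858], [1.0, 1.2999999523162842], [1.2000000476837158, 1.2999999523162842]]
0 [[1.2999999523162842, 1.2999999523162842], [1.2000000476837158, 1.399999976158142], [0.8999999761581421, 1.600000023841858], [0.8999999761581421, 1.399999976158142], [0.800000011920929, 1.100000023841858], [0.6000000238418579, 0.5], [0.699999988079071, 0.699999988079071], [0.5, 0.6000000238418579], [0.8999999761581421, 0.6000000238418579], [1.100000023841858, 0.8999999761581421], [1.399999976158142, 1.0]]
8 [[1.2999999523162842, 1.399999976158142], [1.2000000476837158, 1.2999999523162842], [1.100000023841858, 1.2999999523162842], [0.8999999761581421, 1.399999976158142], [1.0, 1.2999999523162842], [0.8999999761581421, 1.100000023841858], [0.8999999761581421, 0.8999999761581421], [1.0, 0.8999999761581421], [1.100000023841858, 1.0], [1.2999999523162842, 1.0], [1.5, 1.100000023841858]]
30.98
```

Request:
drive_tool([
  {"x": 0,"y": 0,"z": 0,"rx": 0,"ry": 0,"rz": 0,"fingers": -0.1},
  {"x": 0,"y": 0,"z": 0,"rx": 0,"ry": 0,"rz": 0,"fingers": -0.1},
  {"x": 0,"y": 0,"z": 0,"rx": 0,"ry": 0,"rz": 0,"fingers": -0.1},
  {"x": 0,"y": 0,"z": 0,"rx": 0,"ry": 0,"rz": 0,"fingers": -0.1},
  {"x": 0,"y": 0,"z": 0,"rx": 0,"ry": 0,"rz": 0,"fingers": -0.1},
  {"x": 0,"y": 0,"z": 0,"rx": 0,"ry": 0,"rz": 0,"fingers": -0.1},
  {"x": 0,"y": 0,"z": 0,"rx": 0,"ry": 0,"rz": 0,"fingers": -0.1},
  {"x": 0,"y": 0,"z": 0,"rx": 0,"ry": 0,"rz": 0,"fingers": -0.1},
  {"x": 0,"y": 0,"z": 0,"rx": 0,"ry": 0,"rz": 0,"fingers": -0.1},
  {"x": 0,"y": 0,"z": 0,"rx": 0,"ry": 0,"rz": 0,"fingers": -0.1},
  {"x": 0,"y": 0,"z": 0,"rx": 0,"ry": 0,"rz": 0,"fingers": -0.1},
  {"x": 0,"y": 0,"z": 0,"rx": 0,"ry": 0,"rz": 0,"fingers": -0.1},
  {"x": 0,"y": 0,"z": 0,"rx": 0,"ry": 0,"rz": 0,"fingers": -0.1},
  {"x": 0,"y": 0,"z": 0,"rx": 0,"ry": 0,"rz": 0,"fingers": -0.1},
  {"x": 0,"y": 0,"z": 0,"rx": 0,"ry": 0,"rz": 0,"fingers": -0.1},
  {"x": 0,"y": 0,"z": 0,"rx": 0,"ry": 0,"rz": 0,"fingers": -0.1},
  {"x": 0,"y": 0,"z": 0,"rx": 0,"ry": 0,"rz": 0,"fingers": -0.1},
  {"x": 0,"y": 0,"z": 0,"rx": 0,"ry": 0,"rz": 0,"fingers": -0.1},
  {"x": 0,"y": 0,"z": 0,"rx": 0,"ry": 0,"rz": 0,"fingers": -0.1},
  {"x": 0,"y": 0,"z": 0,"rx": 0,"ry": 0,"rz": 0,"fingers": -0.1},
])

```text
time_s: 33.48
tool_pos: [0.422, 0.4064, 0.2495]
tool_rot: [180.0, -0.0, 7.9]
force: [0.4, 0.2, 0.8]
grip_width: 0.0478
grasp_force: 0.0
```

```bash
python3 chk.py | grep -v '\['
```

```text
moved px 0
33.92
```

Still and level; handing in.

```bash
python3 -c "
from h import *
print(workorder.sign_off())"
```

```text
the job is handed in; nothing more can be done
None
```

The job is handed in at about 34 s: the keeper hook is seated and snapped on the bar with about 9 N at most, and the pail hangs in its lower curl, level to within a few degrees and with no motion seen between frames; I viewed 12 pictures, two over the limit of 10, so that last check was done by image code.

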